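Bring the air line up to its set pressure

TASK

Set the air regulator on the bench: first stand the oil can that is in the way in front of it aside on the bench, then pull the regulator's knob up to unlock it, turn it clockwise until the gauge needle points at the set hand, and push the knob fully home so that it locks there. Finally stand the can upright again where it stood at first. Do not tip the can over, and leave the other things on the bench where they are.

Things in the scene. Friction and masses are not known exactly. Their poses are not given: they have to be found in the camera images.
- regulator: Air regulator fixed to the bench; place and yaw vary. Origin on the bench under the knob's axis, z up, y along its pipe (height 52 mm, y -150 to 190), x away from the robot. Grey body 60 x 60 mm at the origin, black bonnet to height 100. Black valve lever at y -75 to -160, 85 mm high: leave it. Gauge at y 115, 100 mm wide, faces up, glass at 110 mm. Bench at y 80 to 200, x -55 to -180 is clear.
- knob_grip (a point): The regulator's black ribbed round knob, vertical axis, 58 mm across and 53 mm high, plus a 12 mm wide, 3 mm high cap screw in the middle of its top; graspable from the side at any yaw. This point is on its axis, half-way up its side, 138.5 mm above the bench when pushed in (cap screw's top 168 mm), and rises with it.
- knob_pull (a joint): How far the knob is pulled up, m: 0 home (locked), 0.010 fully out. It stays where left (6 N friction). Below 7 mm a spline of 20 round-tipped teeth stops it turning: do not force it. Going in, teeth may meet tip on tip at 7 mm: turn it 5 to 9 degrees, press again; near a notch it slips in by itself if free to turn: press the cap screw with closed fingertips, 10 to 25 N.
- knob_turn (a joint): Turn of the knob, rad, positive clockwise seen from above (raises the pressure); 0 at the start, free from -2 to +6.6 while unlocked, 0.03 N m friction, stays where left. It locks only at multiples of 0.314 (18 deg), counted from 0. One radian of the knob moves the needle 0.3 rad, so 2.6 to 4 rad are needed, in more than one grasp.
- needle (a joint): Gauge needle, rad, positive clockwise seen from above, 0 at the start. A long thin black hand on the white dial, 34 mm from the dial's centre to its tip, with a short broad tail the other way.
- set_hand (a joint): The gauge's set hand, rad, counted as for the needle (both point the same way when the two numbers are equal). A short, broad dark-steel arrowhead at the dial's rim, pointing to the centre, with no stalk. It is under the glass and stays put. Different in every start, 0.8 to 1.2.
- needle_tip (a point): Tip of the needle, 34 mm from the dial's centre; its x axis points outward along the needle.
- set_hand_tip (a point): Inner point of the set hand's arrowhead, 24 mm from the dial's centre; its x axis points outward from the dial's centre through the arrowhead.
- oil_can_mid (a point): Oil can, 0.25 to 0.5 kg: upright white and grey cylinder 58 mm wide, straight to 163 mm height, white 38 mm cap, 188 mm in all. Stands in front (-x) of the regulator, 8 mm from the knob, in a hand's way. Point on its axis, half-way up (94 mm above its underside). Grasp with fingers along the regulator's y, about 148 mm above the bench: the hand then clears cap and knob.
- tape_roll: Bystander: paper tape roll lying flat, 104 mm across, 48 mm high; origin at the centre of its underside. It lies in front of the ball valve.
- wrench: Bystander: flat steel wrench, 220 mm long, 8 mm thick, behind the regulator; origin under its middle.
- squeegee: Bystander: grey flat squeegee 78 x 100 mm, 9 mm thick, behind the gauge; origin under its middle.
- carton: Bystander: closed carton 120 x 170 mm, 90 mm high, on the right; origin under its middle.
- tape_measure: Bystander: grey tape measure 80 x 37 mm, 58 mm high, on the right, nearer the robot; origin under its middle.
- eyelet_bin: Bystander: grey open bin of brass eyelets, 110 x 160 mm, 60 mm high, on the left; origin under its middle.
- mallet: Bystander: hammer 270 mm long, 26 mm high, behind on the right; origin under its middle.
There are look-alikes about, which are no part of the job. Several things look just like the part that bears oil_can_mid: the one meant starts farthest to the robot's left.

How it is judged:
On the way, in this order (a step that is already met when the one before it is completed fails the run):
1. the oil can stands upright on the bench, released, more than 120 mm (centre to centre) from the knob (horizontal distance between oil_can_mid and knob_grip above 0.12 m and height (world z) of oil_can_mid below 0.099 m and angle between oil_can_mid's own z axis and vertical below 0.1 rad and contact force between the fingers and oil_can below 0.3 N), for 0.2 s.
2. the knob is pulled up at least 8 mm, unlocked (value of joint knob_pull above 0.008 m), for 0.1 s.
3. with the knob unlocked, the needle has been turned to within 6 degrees of the set hand (value of joint knob_pull above 0.005 m and angle between the x axis of needle_tip and the x axis of set_hand_tip, either way round below 0.105 rad), for 0.1 s.
4. the knob is pushed home to within 2 mm, the needle still within 6 degrees of the set hand (value of joint knob_pull below 0.002 m and angle between the x axis of needle_tip and the x axis of set_hand_tip, either way round below 0.105 rad), for 0.2 s.
At the end, for the whole second after the job is handed in: The knob is home to within 2 mm, the needle points within 6 degrees of the set hand, and the oil can stands upright on the bench within 25 mm of where it stood at the start (all of step 4 and distance of oil_can_mid from where it was at the start of the episode below 0.025 m and angle between oil_can_mid's own z axis and vertical below 0.05 rad and height (world z) of oil_can_mid below 0.097 m); the robot touches nothing.
It fails at once if the oil can is tipped by more than 35 degrees (angle between oil_can_mid's own z axis and vertical above 0.6 rad).
It fails at once if a bystander is shifted by more than 30 mm (distance of any of tape_roll, wrench, squeegee, carton, tape_measure, eyelet_bin, mallet from where it was at the start of the episode above 0.03 m).
It also fails if it takes over 72 s, if anything falls off the work surface, if the arm or the gripper's body presses on something with over 40 N, if the wrist force passes 120 N, or if a joint passes its speed limit or range.

ROBOT

A 7-joint arm with a two-finger parallel gripper is mounted at the origin on the work surface. World frame = base frame: x ahead of the robot, y to its left, z up, the work surface at z = 0. Lengths are in m, angles in rad, forces in N, time in s.
With the tool pointing down it reaches from about 0.425 to 0.875 m from the base axis. Payload 4.7 kg.
Tool frame: the origin (TCP) lies midway between the tips of the shut fingers; the grasp point (between the pads) lies 19 mm behind it; z points along the fingers, y is the direction in which the jaws open and shut (so a half turn about z gives the same grasp; the last joint's range is limited). The gripper opens to 87 mm and grips with 3 to 60 N. Pads are 19 mm wide; open, the fingers measure 117 mm over their backs; the gripper's body (75 mm by 190 mm) begins 51 mm behind the grasp point.
Start: joints at [1.243, 0.321, -0.07, 1.45, 0.023, 1.371, -0.057], TCP at [0.218, -0.612, 0.194] pointing down, gripper open.
Joint ranges: [-2.86, 2.86], [-0.3, 2.09], [-1.38, 1.24], [0.06, 2.45], [-1.56, 4.7], [0.09, 2.05], [-2.69, 2.69]. Speed limits (rad/s): [2.57, 2.57, 3.14, 3.14, 3.14, 3.14, 3.14].

INTERFACE

Orientations are given as a rotation vector (axis times angle).
In Python, from bench import monitor, eyes, order gives the robot as it stands. The module is installed in compiled form; this text tells all that it offers.
- The arm moves only by the shell command python3 -m pendant 'ROWS' [FORCE]. ROWS is JSON, a list of rows, each a list of 3 entries, a list of its own where there are three numbers: the turn, a rotation vector about the tool's x, y, z in degrees, then the shift along the tool's x, y, z in m, then the gripper command: -1 is fully open, 1 is shut, values between are in proportion. In form: [[[rx, ry, rz], [tx, ty, tz], hand], ...]. A call has 1 to 8 rows; each row shifts and turns the commanded pose from where the row before left it, along the tool's axes as they then stand; what a row does not reach is not made up. A row lasts 1/8 s, in which the tool goes at most 62.5 mm and 10.7 degrees, less where a joint would pass 70% of its speed; a pose out of reach is approached as far as the arm can. A call is refused whole if a number of a shift passes 0.0625 or a number of a turn 10.7, either way. A call with a gripper value outside its range is refused whole. The fingers move at their own pace and stop on an object; FORCE is the grip in N (left out, the last holds). Time passes only in rows, so rows that do not move let the fingers close. It gives the time, the measured TCP pose, the force and the opening at its end, in the units of the state.
- monitor.get_state(): the state, without advancing time (a new reading comes with each control period).
- eyes.get_image(name): name is "side" or "top"; returns a dict with "color" (480x640x3 uint8, red, green, blue), "range_z" (480x640 float32, m along the optical axis (not along the pixel's ray), 0 where there is no reading), "fx", "fy", "cx", "cy" (pixels), "world_to_cam" (4x4, takes a point from world to camera coordinates). Camera axes: x right, y up, looking along -z (the intrinsics and any distortion apply to the point x, -y, -z); pixel columns grow to the right and rows downward; lengths in m; the calibration is good to about 2 mm. A picture is of the moment at which its call begins.
- order.close_job(): hands the job in, once; it reports no verdict.
The state is a dict: "time": time; "joint_positions": joint angles; "qd": joint speeds; "joint_torque": joint torques, N m; "position": TCP position; "tool_rot": TCP orientation; "ft_force": force on the tool from outside, world axes, zero at the start; "torque": the same for the moment, N m; "grip_width": opening from 0.0 (shut) to 1.0 (fully open).
Only numpy, scipy, OpenCV 4.12 (cv2) and the standard library are available. Lean on these libraries where they do the work, as an engineer would, in place of code of your own. Each camera call takes 0.05 s, during which the arm holds its last target.

## Working session

There is one attempt and no reset: what is moved stays moved. The work goes in short steps, Python scripts to look and compute and a shell command to move; the robot and the scene stay as the last step left them, time stands still between calls to the robot, and variables do not carry over. Pictures are saved under pics/ and viewed, and the job is handed in when it is done.

```bash
mkdir -p pics
cat > h.py <<'E'
import numpy as np, cv2
from bench import monitor, eyes, order
from scipy.spatial.transform import Rotation as R
def snap(n,f=None):
    d=eyes.get_image(n)
    np.savez('last_%s.npz'%n,**d)
    if f: cv2.imwrite('pics/'+f,d['color'][:,:,::-1])
    return d
def pts(d):
    z=d['range_z']; v,u=np.mgrid[:480,:640]
    P=np.stack([(u-d['cx'])/d['fx']*z,-(v-d['cy'])/d['fy']*z,-z],-1)
    T=np.linalg.inv(d['world_to_cam'])
    return P@T[:3,:3].T+T[:3,3]
def ray(d,u,v,h):
    T=np.linalg.inv(d['world_to_cam'])
    r=T[:3,:3]@np.array([(u-d['cx'])/d['fx'],-(v-d['cy'])/d['fy'],-1.])
    o=T[:3,3]; return o+r*(h-o[2])/r[2]
def proj(d,p):
    c=d['world_to_cam'][:3,:3]@np.array(p)+d['world_to_cam'][:3,3]
    return d['cx']+d['fx']*c[0]/-c[2], d['cy']-d['fy']*c[1]/-c[2]
def st():
    s=monitor.get_state()
    Rm=R.from_rotvec(s['tool_rot']).as_matrix()
    print('t',round(s['time'],2),'pos',np.round(s['position'],4),'F',np.round(s['ft_force'],1),'M',np.round(s['torque'],2),'w',round(float(s['grip_width']),3)); print(np.round(Rm,3)); print('q',np.round(s['joint_positions'],3))
    return s,Rm
E
python3 - <<'E'
from h import *
for n in('side','top'):
    d=snap(n,n+'0.png'); T=np.linalg.inv(d['world_to_cam']); print(n,{k:(v if np.isscalar(v) else 0) for k,v in d.items()},T.round(3))
st()
E
```

```text
side {'color': 0, 'range_z': 0, 'fx': 503.7666572900146, 'fy': 503.7666572900146, 'cx': 314.75185227272095, 'cy': 240.4211869713622, 'world_to_cam': 0} [[ 0.983  0.119 -0.138  0.368]
 [-0.181  0.713 -0.678 -0.726]
 [ 0.018  0.692  0.722  0.895]
 [ 0.     0.     0.     1.   ]]
top {'color': 0, 'range_z': 0, 'fx': 494.1306436375525, 'fy': 494.1306436375525, 'cx': 321.46338913785917, 'cy': 239.16745636373858, 'world_to_cam': 0} [[ 2.400e-02  9.880e-01 -1.550e-01  3.200e-01]
 [-1.000e+00  2.500e-02  6.000e-03  1.000e-03]
 [ 1.000e-02  1.550e-01  9.880e-01  1.298e+00]
 [ 0.000e+00  0.000e+00  0.000e+00  1.000e+00]]
t 0.1 pos [ 0.2176 -0.6119  0.1934] F [ 0.9 -0.2 -0.7] M [ 0.02  0.02 -0.04] w 1.003
[[ 0.942  0.335 -0.001]
 [ 0.335 -0.942  0.002]
 [-0.    -0.002 -1.   ]]
q [ 1.243  0.322 -0.07   1.452  0.023  1.371 -0.057]
```

View pics/side0.png

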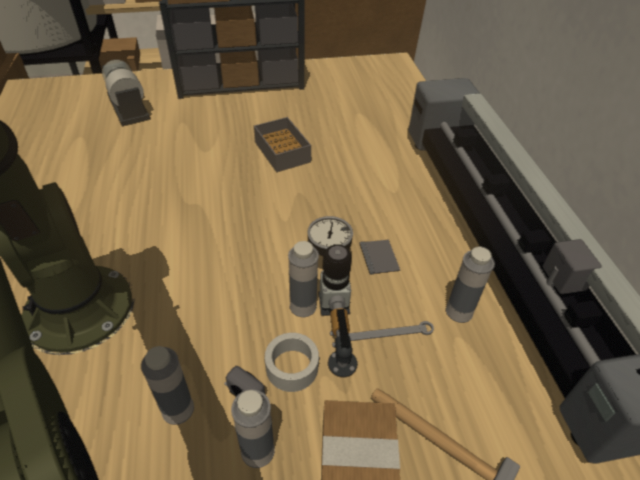

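View pics/top0.png

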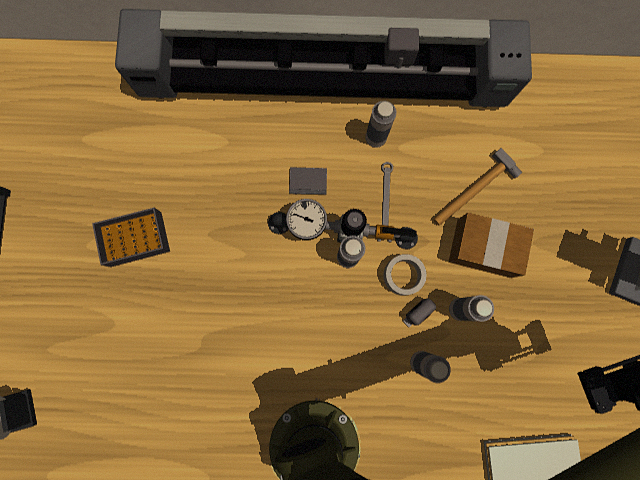

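Run:
```python
from h import *
d=dict(np.load('last_top.npz')); P=pts(d)
c=d['color']
cv2.imwrite('pics/crop0.png',cv2.resize(c[150:300,255:455,::-1],None,fx=4,fy=4,interpolation=cv2.INTER_CUBIC))
reg=np.zeros((480,640),bool);reg[180:275,270:425]=1
def cen(lo,hi,m=None):
    k=reg&(P[...,2]>lo)&(P[...,2]<hi)
    if m is not None:k&=m
    n,l,s,ce=cv2.connectedComponentsWithStats(k.astype(np.uint8))
    for i in range(1,n):
        if s[i][4]>25:
            q=P[l==i]; (cx,cy),r=cv2.minEnclosingCircle(q[:,:2].astype(np.float32)); print(lo,hi,s[i],q.mean(0).round(4),'mec',round(cx,4),round(cy,4),round(r,4))
cen(.158,.172);cen(.18,.195);cen(.1,.12); cen(.157,.167)
for n in ['side']:
    d=dict(np.load('last_side.npz'));P=pts(d)
    cv2.imwrite('pics/crop1.png',cv2.resize(d['color'][200:400,250:410,::-1],None,fx=3,fy=3,interpolation=cv2.INTER_CUBIC))
    reg[:]=0;reg[210:330,280:360]=1
    print('side');cen(.158,.172);cen(.18,.195);cen(.1,.12)
```

```text
0.158 0.172 [343 209  24  24 411] [ 0.5454 -0.0817  0.1652] mec 0.5465 -0.0819 0.0284
0.158 0.172 [340 236  26  26 229] [ 0.4766 -0.0779  0.1678] mec 0.4788 -0.0778 0.0299
0.18 0.195 [345 239  17  17 214] [ 0.4779 -0.0775  0.1886] mec 0.4786 -0.0777 0.0192
0.1 0.12 [ 286  199   41   41 1252] [0.5576 0.0321 0.1054] mec 0.5578 0.032 0.0508
0.157 0.167 [343 209  24  24 306] [ 0.5443 -0.0817  0.1638] mec 0.5463 -0.0818 0.0286
side
0.158 0.172 [323 244  28  22 457] [ 0.5435 -0.0853  0.1642] mec 0.5437 -0.0827 0.0273
0.158 0.172 [288 247  30  23 302] [ 0.4741 -0.0904  0.1663] mec 0.4764 -0.0764 0.0307
0.18 0.195 [293 241  20  17 259] [ 0.4761 -0.0797  0.1867] mec 0.4755 -0.0768 0.0199
0.1 0.12 [ 307  216   46   35 1141] [0.5551 0.0361 0.1042] mec 0.5542 0.0336 0.0519
0.1 0.12 [322 272  26  14 127] [ 0.538 -0.101  0.108] mec 0.5408 -0.0876 0.0263
0.1 0.12 [289 274  28  14 183] [ 0.4726 -0.0994  0.11  ] mec 0.4748 -0.0867 0.0274
```

View pics/crop0.png

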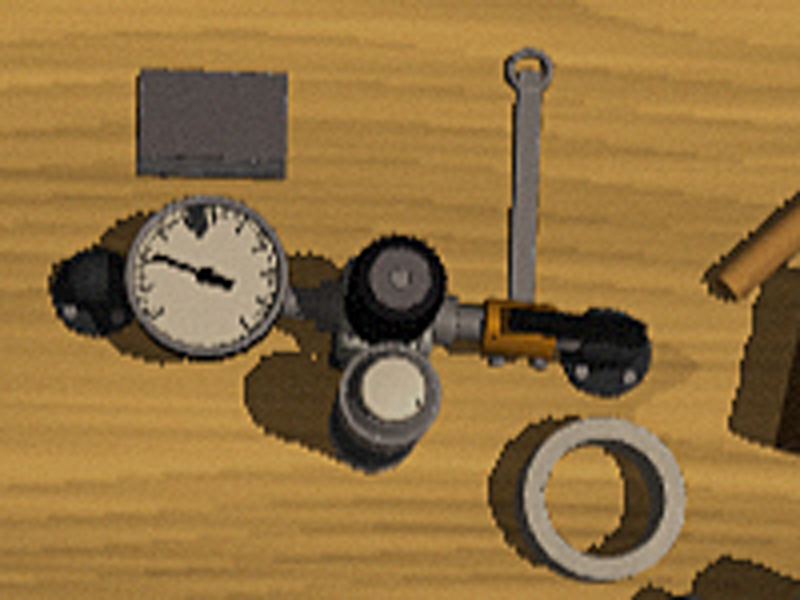

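View pics/crop1.png

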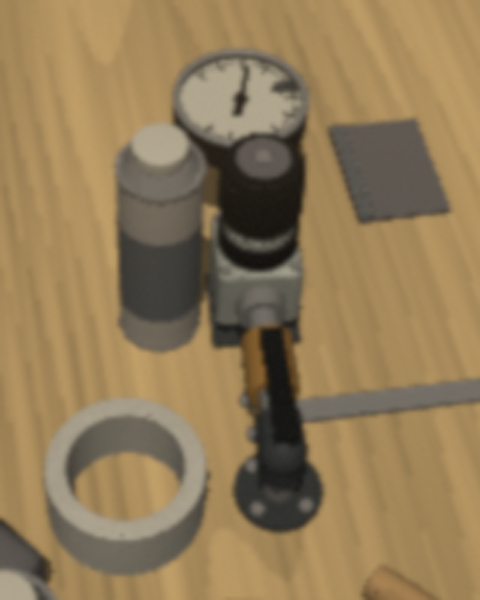

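Top view: candidates for the can are (350,250), (480,308), (432,367) and (381,122). The one meant is farthest to the robot's left, so (350,250). The crop confirms it stands right against the knob (353,221), with the gauge at (307,219).

```bash
python3 -m pendant '[[[0,0,8.37],[0,0,-0.027],-1],[[0,0,8.37],[0,0,-0.027],-1],[[0,0,8.37],[0,0,-0.027],-1],[[0,0,0],[0.02,-0.0555,0],-1],[[0,0,0],[0.02,-0.0555,0],-1],[[0,0,0],[0.02,-0.0555,0],-1],[[0,0,0],[0.02,-0.0555,0],-1],[[0,0,0],[0.02,-0.0555,0],-1]]' 30
python3 - <<'E'
from h import *
d=dict(np.load('last_top.npz'))
s,Rm=st(); print(((np.array([.477,-.0773,.26])-s['position'])@Rm).round(4))
# angles
g=np.array([.556,.033,.110])
P=[ray(d,255+150/4,150+257/4,.11),ray(d,255+198/4,150+220/4,.11),ray(d,255+207/4,150+278/4,.11)]
print(P)
E
```

```text
time: 1.1
position: [0.3446, -0.3438, 0.2751]
tool_rot: [3.138, -0.151, -0.0]
ft_force: [1.5, -0.1, -0.1]
grip_width: 0.998
t 1.1 pos [ 0.3446 -0.3438  0.2751] F [ 1.5 -0.1 -0.1] M [ 0.02 -0.04 -0.  ] w 0.998
[[ 0.995 -0.096 -0.   ]
 [-0.096 -0.995 -0.   ]
 [-0.     0.    -1.   ]]
q [ 0.951 -0.047 -0.212  1.705 -0.01   1.483 -0.927]
[ 0.1062 -0.278   0.015 ]
[array([0.56716266, 0.06574561, 0.11      ]), array([0.59112366, 0.03702061, 0.11      ]), array([0.55495597, 0.03046235, 0.11      ])]
```

```bash
python3 -m pendant '[[[0,0,0],[0.0213,-0.0556,0],-1],[[0,0,0],[0.0213,-0.0556,0],-1],[[0,0,0],[0.0213,-0.0556,0],-1],[[0,0,0],[0.0213,-0.0556,0],-1],[[0,0,0],[0.021,-0.0556,0],-1],[[0,0,0],[0,0,0.03],-1],[[0,0,0],[0,0,0],-1]]'
python3 - <<'E'
from h import *
s,Rm=st(); print(((np.array([.477,-.0773,.129])-s['position'])@Rm).round(4))
snap('top','top1.png');d=snap('side','side1.png')
cv2.imwrite('pics/s1.png',cv2.resize(d['color'][150:350,230:430,::-1],None,fx=3,fy=3,interpolation=cv2.INTER_CUBIC))
E
```

```text
time: 1.98
position: [0.4749, -0.0789, 0.2432]
tool_rot: [-3.137, 0.15, 0.008]
ft_force: [-0.9, -0.6, 0.2]
grip_width: 1.001
t 1.98 pos [ 0.4749 -0.0789  0.2432] F [-0.9 -0.6  0.2] M [-0.03  0.08  0.02] w 1.001
[[ 0.995 -0.095 -0.005]
 [-0.095 -0.995  0.001]
 [-0.005 -0.    -1.   ]]
q [ 0.684 -0.04  -0.553  1.756 -0.021  1.425 -1.531]
[ 0.0025 -0.0017  0.1142]
```

View pics/s1.png

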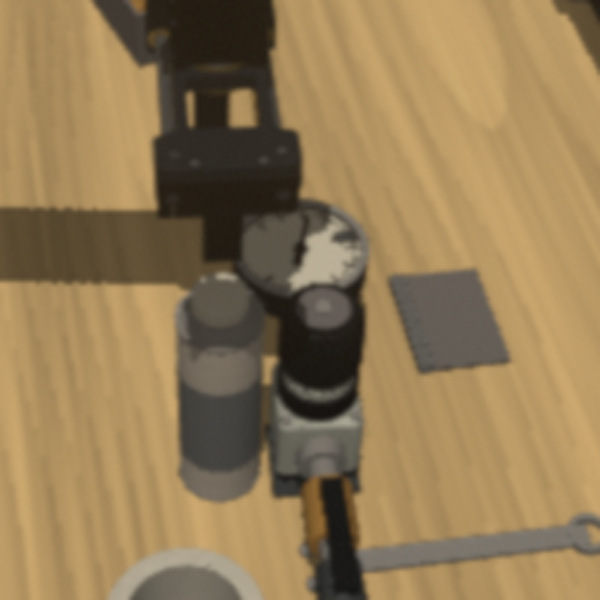

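The hand hangs over the chosen can, with its fingers either side along the regulator's y. I'll descend and grip.

```bash
python3 -m pendant '[[[0,0,0],[0.001,-0.0015,0.038],-1],[[0,0,0],[0,0,0.038],-1],[[0,0,0],[0,0,0.038],-1],[[0,0,0],[0,0,0],-1],[[0,0,0],[0,0,0],1],[[0,0,0],[0,0,0],1],[[0,0,0],[0,0,0],1],[[0,0,0],[0,0,0],1]]' 25
python3 - <<'E'
from h import *
s,Rm=st()
E
```

```text
time: 3.08
position: [0.4782, -0.0779, 0.1321]
tool_rot: [3.138, -0.151, 0.002]
ft_force: [-0.1, -0.1, 2.3]
grip_width: 0.654
t 3.08 pos [ 0.4782 -0.0779  0.1321] F [-0.1 -0.1  2.3] M [0.07 0.06 0.01] w 0.654
[[ 0.995 -0.096  0.001]
 [-0.096 -0.995 -0.   ]
 [ 0.001  0.    -1.   ]]
q [ 0.671  0.036 -0.57   1.916  0.021  1.195 -1.574]
```

```bash
python3 -m pendant '[[[0,0,0],[0,0,-0.015],1],[[0,0,0],[-0.02,0,0],1],[[0,0,0],[-0.02,-0.01,0],1],[[0,0,0],[0,-0.03,0],1],[[0,0,0],[0,-0.035,0],1],[[0,0,0],[0,-0.035,0],1],[[0,0,0],[0,-0.02,0],1],[[0,0,0],[0,0,0],1]]'
python3 -m pendant '[[[0,0,0],[0,0,0.009],1],[[0,0,0],[0,0,0.004],1],[[0,0,0],[0,0,0.0015],1],[[0,0,0],[0,0,0],1]]'
python3 - <<'E'
from h import *
s,Rm=st(); d=snap('side','side2.png')
cv2.imwrite('pics/s2.png',cv2.resize(d['color'][120:320,230:430,::-1],None,fx=3,fy=3,interpolation=cv2.INTER_CUBIC))
E
```

```text
time: 4.08
position: [0.4503, 0.0569, 0.1468]
tool_rot: [-3.138, 0.146, -0.0]
ft_force: [0.7, -1.0, -3.1]
grip_width: 0.654
time: 4.58
position: [0.4508, 0.0543, 0.1324]
tool_rot: [3.137, -0.153, 0.001]
ft_force: [-1.2, -0.6, 2.3]
grip_width: 0.652
t 4.58 pos [0.4508 0.0543 0.1324] F [-1.2 -0.6  2.3] M [-0.54  0.36 -0.01] w 0.652
[[ 0.995 -0.097  0.001]
 [-0.097 -0.995 -0.001]
 [ 0.001  0.001 -1.   ]]
q [ 0.564 -0.038 -0.72   1.975 -0.026  1.195 -1.814]
```

View pics/s2.png

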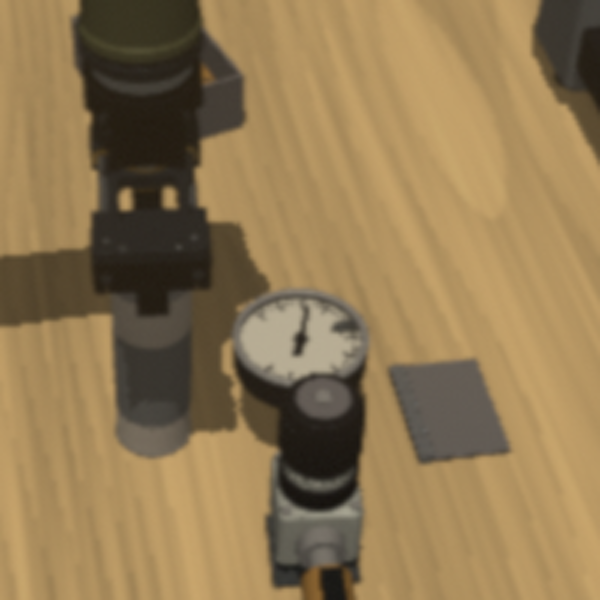

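The can stands upright in the clear area, with the force back to what it was at the grasp. I'll release it and lift.

```bash
python3 -m pendant '[[[0,0,0],[0,0,0],-0.5],[[0,0,0],[0,0,0],-1],[[0,0,0],[0,0,0],-1],[[0,0,0],[0,0,-0.04],-1],[[0,0,0],[0,0,-0.05],-1],[[0,0,0],[0,0,-0.03],-1],[[0,0,-10],[0,0,0],-1],[[0,0,-10],[0,0,0],-1]]'
python3 - <<'E'
from h import *
s,Rm=st(); d=snap('top','top3.png'); P=pts(d)
k=(P[...,2]>.18)&(P[...,2]<.195); k[:180]=0;k[300:]=0
q=P[k];print(len(q),q.mean(0))
k=(P[...,2]>.158)&(P[...,2]<.175); k[:180]=0;k[300:]=0;k[:,:335]=0;k[:,:0]=0
k[:,425:]=0
q=P[k];print(len(q),q.mean(0),cv2.minEnclosingCircle(q[:,:2].astype(np.float32)))
cv2.imwrite('pics/t3.png',cv2.resize(d['color'][150:300,220:420,::-1],None,fx=4,fy=4,interpolation=cv2.INTER_CUBIC))
E
```

```text
time: 5.62
position: [0.4507, 0.0555, 0.2522]
tool_rot: [3.115, 0.405, 0.002]
ft_force: [0.3, 0.2, -0.1]
grip_width: 0.997
t 5.62 pos [0.4507 0.0555 0.2522] F [ 0.3  0.2 -0.1] M [-0.04 -0.04  0.03] w 0.997
[[ 0.967  0.256  0.001]
 [ 0.256 -0.967 -0.   ]
 [ 0.001  0.    -1.   ]]
q [ 0.554 -0.124 -0.664  1.797 -0.077  1.442 -1.409]
0 [nan nan nan]
417 [ 0.545349   -0.08170252  0.1652984 ] ((0.5462067127227783, -0.08206235617399216), 0.028159109875559807)<stdin>:4: RuntimeWarning: Mean of empty slice.
  ret = um.true_divide(
```

View pics/t3.png

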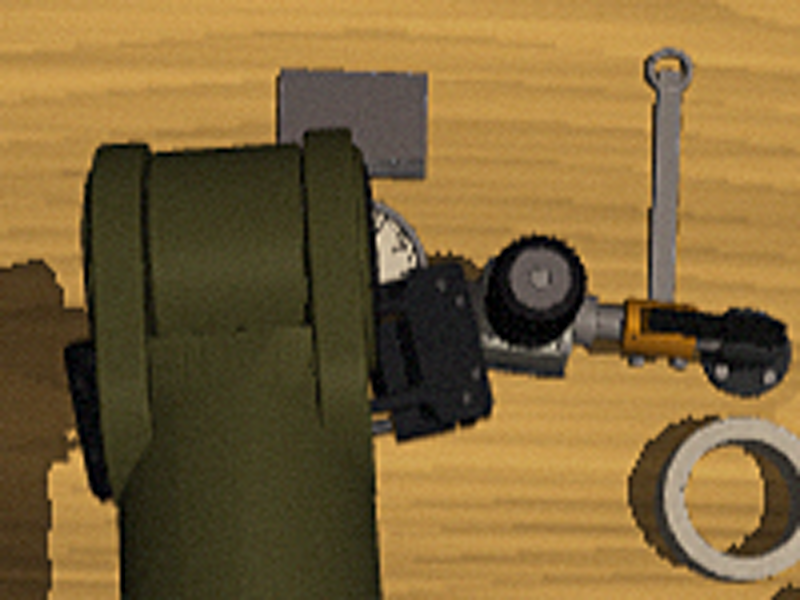

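```bash
python3 -m pendant '[[[0,0,0],[0.0188,0.0524,0],-1],[[0,0,0],[0.0188,0.0524,0],-1],[[0,0,0],[0.0188,0.0524,0],-1],[[0,0,-10.5],[0,0,0],-1],[[0,0,-10.5],[0,0,0],-1],[[0,0,-10.5],[0,0,0],-1],[[0,0,-10.5],[0,0,0],-1],[[0,0,-10.5],[0,0,0],-1]]'
python3 -m pendant '[[[0,0,-10.5],[0,0,0],-1],[[0,0,-10.5],[0,0,0],-1],[[0,0,-10.5],[0,0,0],-1],[[0,0,-10.5],[0,0,0],-1],[[0,0,-10.5],[0,0,0],-1],[[0,0,-10.5],[0,0,0],-1],[[0,0,-10.5],[0,0,0],-1],[[0,0,-10.5],[0,0,0],-1]]'
python3 - <<'E'
from h import *
s,Rm=st(); print(((np.array([.5455,-.082,.123])-s['position'])@Rm).round(4))
d=snap('side','side3.png')
cv2.imwrite('pics/s3.png',cv2.resize(d['color'][120:320,230:430,::-1],None,fx=3,fy=3,interpolation=cv2.INTER_CUBIC))
d=snap('top'); cv2.imwrite('pics/t3b.png',cv2.resize(d['color'][150:300,220:420,::-1],None,fx=4,fy=4,interpolation=cv2.INTER_CUBIC))
print(ray(dict(np.load('last_top.npz')),0,0,0)[:1])
E
```

```text
time: 6.68
position: [0.5443, -0.0827, 0.2515]
tool_rot: [-2.617, -1.738, 0.0]
ft_force: [-0.3, -0.2, 0.1]
grip_width: 1.001
time: 7.68
position: [0.5443, -0.0827, 0.2515]
tool_rot: [-0.782, -3.042, -0.0]
ft_force: [0.3, 0.3, 0.7]
grip_width: 1.002
t 7.67 pos [ 0.5443 -0.0827  0.2515] F [0.3 0.3 0.7] M [ 0.06 -0.13  0.05] w 1.002
[[-0.876  0.482 -0.   ]
 [ 0.482  0.876  0.   ]
 [ 0.     0.    -1.   ]]
q [ 0.776  0.141 -0.74   1.591  0.095  1.448  1.097]
[-0.0008  0.0012  0.1285]
[1.19265668]
```

View pics/s3.png

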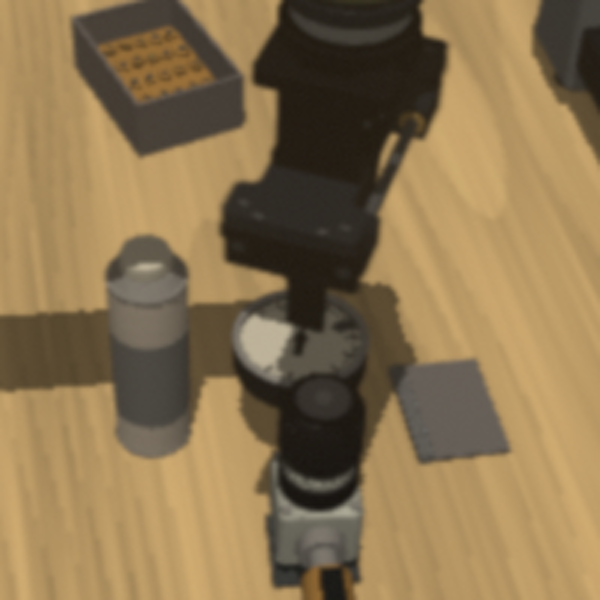

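View pics/t3b.png

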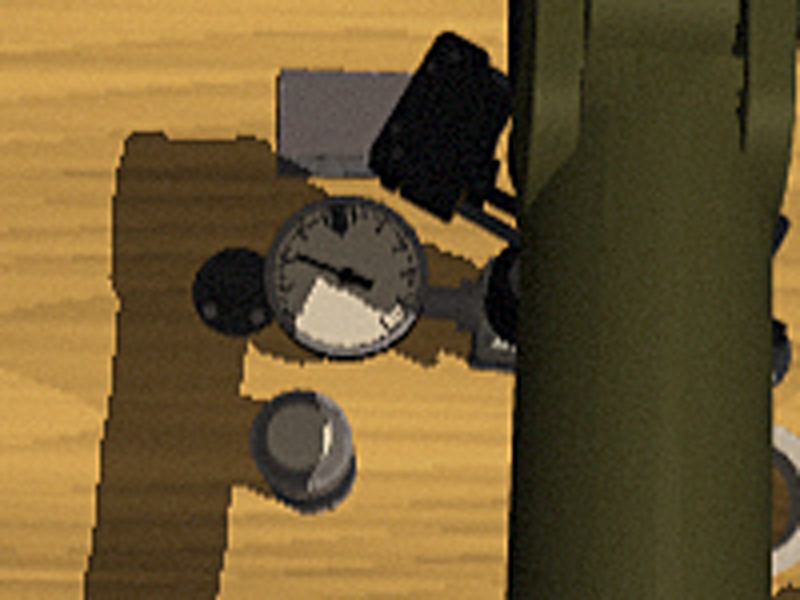

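The can stands clear at top crop (305,450), and the gauge stays visible in the top view. I'll go down over the knob.

```bash
python3 -m pendant '[[[0,0,-10],[0,0,0],-1],[[0,0,-10],[0,0,0],-1],[[0,0,0],[-0.0005,0.001,0.04],-1],[[0,0,0],[0,0,0.04],-1],[[0,0,0],[0,0,0.04],-1],[[0,0,0],[0,0,0.0065],-1],[[0,0,0],[0,0,0],-1]]'
python3 -m pendant '[[[0,0,0],[0,0,0],1],[[0,0,0],[0,0,0],1],[[0,0,0],[0,0,0],1],[[0,0,0],[0,0,0],1]]' 40
python3 - <<'E'
from h import *
st()
E
```

```text
time: 8.65
position: [0.5454, -0.0819, 0.126]
tool_rot: [0.25, 3.131, 0.0]
ft_force: [-0.4, -0.8, 1.2]
grip_width: 0.998
time: 9.15
position: [0.5454, -0.0814, 0.1259]
tool_rot: [0.247, 3.131, 0.001]
ft_force: [0.1, 0.7, 1.0]
grip_width: 0.657
t 9.15 pos [ 0.5454 -0.0814  0.1259] F [0.1 0.7 1. ] M [ 0.14 -0.09 -0.01] w 0.657
[[-0.988  0.157  0.001]
 [ 0.157  0.988  0.   ]
 [-0.001  0.001 -1.   ]]
q [ 0.775  0.23  -0.759  1.767  0.168  1.21   1.382]
```

```bash
python3 -m pendant '[[[0,0,0],[0,0,-0.004],1],[[0,0,0],[0,0,-0.004],1],[[0,0,0],[0,0,-0.0015],1],[[0,0,0],[0,0,0],1],[[0,0,0],[0,0,0],1]]'
python3 - <<'E'
from h import *
st()
E
```

```text
time: 9.78
position: [0.5451, -0.0815, 0.1348]
tool_rot: [0.247, 3.132, 0.001]
ft_force: [2.5, 2.7, -5.5]
grip_width: 0.653
t 9.78 pos [ 0.5451 -0.0815  0.1348] F [ 2.5  2.7 -5.5] M [ 0.73 -0.91 -0.02] w 0.653
[[-0.988  0.157  0.   ]
 [ 0.157  0.988  0.   ]
 [-0.     0.001 -1.   ]]
q [ 0.778  0.221 -0.761  1.756  0.161  1.228  1.388]
```

```bash
python3 -m pendant '[[[0,0,0],[0,0,-0.001],1],[[0,0,0],[0,0,0],1],[[0,0,5],[0,0,0],1],[[0,0,5],[0,0,0],1],[[0,0,0],[0,0,0],1]]'
python3 - <<'E'
from h import *
st()
d=snap('top'); cv2.imwrite('pics/t4.png',cv2.resize(d['color'][180:260,265:385,::-1],None,fx=6,fy=6,interpolation=cv2.INTER_CUBIC))
E
```

```text
time: 10.4
position: [0.5451, -0.0813, 0.1358]
tool_rot: [0.52, 3.098, 0.001]
ft_force: [4.2, 4.0, -6.5]
grip_width: 0.653
t 10.4 pos [ 0.5451 -0.0813  0.1358] F [ 4.2  4.  -6.5] M [ 1.   -0.99 -0.05] w 0.653
[[-0.945  0.326  0.   ]
 [ 0.326  0.945  0.001]
 [ 0.     0.001 -1.   ]]
q [ 0.76   0.216 -0.74   1.756  0.154  1.228  1.218]
```

View pics/t4.png

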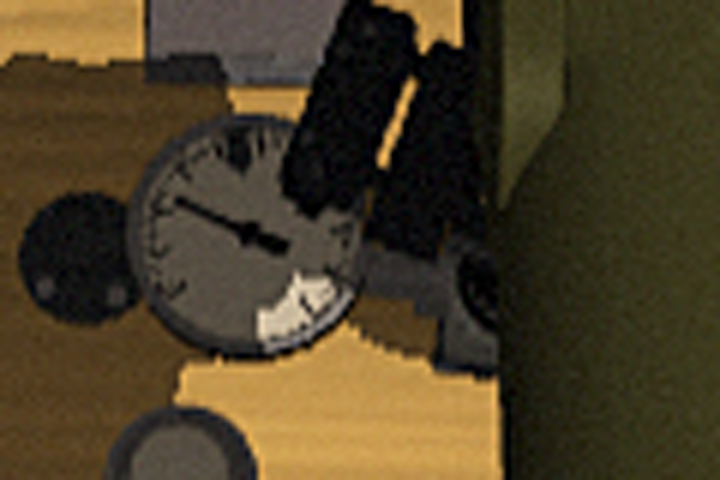

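The needle moved about 3 deg for the 10 deg turn, so the knob turns freely. I'll continue clockwise.

```bash
python3 -m pendant '[[[0,0,10],[0,0,0],1],[[0,0,10],[0,0,0],1],[[0,0,10],[0,0,0],1],[[0,0,10],[0,0,0],1],[[0,0,10],[0,0,0],1],[[0,0,10],[0,0,0],1],[[0,0,10],[0,0,0],1],[[0,0,10],[0,0,0],1]]'
cat >> h.py <<'E'
def rect(d,c=(.556,.033),name=None,S=10000,h=.11,half=.055):
    # metric top view of the dial plane: image up = +x, left = +y
    n=600; k=n/(2*half)
    src=[];dst=[]
    for a,b in((-1,-1),(-1,1),(1,1),(1,-1)):
        src.append(proj(d,(c[0]+a*half,c[1]+b*half,h))); dst.append((n/2-b*n/2,n/2-a*n/2))
    H=cv2.getPerspectiveTransform(np.float32(src),np.float32(dst))
    im=cv2.warpPerspective(d['color'],H,(n,n),flags=cv2.INTER_CUBIC)
    if name: cv2.imwrite('pics/'+name,im[:,:,::-1])
    return im
E
python3 - <<'E'
from h import *
st()
a=rect(dict(np.load('last_top.npz')))
d=snap('top'); b=rect(d); 
cv2.imwrite('pics/r5.png',cv2.resize(np.hstack([a,b]),(800,400))[:,:,::-1])
E
```

```text
time: 11.45
position: [0.546, -0.0809, 0.136]
tool_rot: [2.394, 2.034, 0.004]
ft_force: [6.0, 4.0, -8.0]
grip_width: 0.655
t 11.45 pos [ 0.546  -0.0809  0.136 ] F [ 6.  4. -8.] M [ 0.85 -1.46  0.09] w 0.655
[[ 0.161  0.987  0.002]
 [ 0.987 -0.161  0.001]
 [ 0.001  0.002 -1.   ]]
q [ 0.626  0.192 -0.585  1.759  0.111  1.221 -0.151]
```

View pics/r5.png

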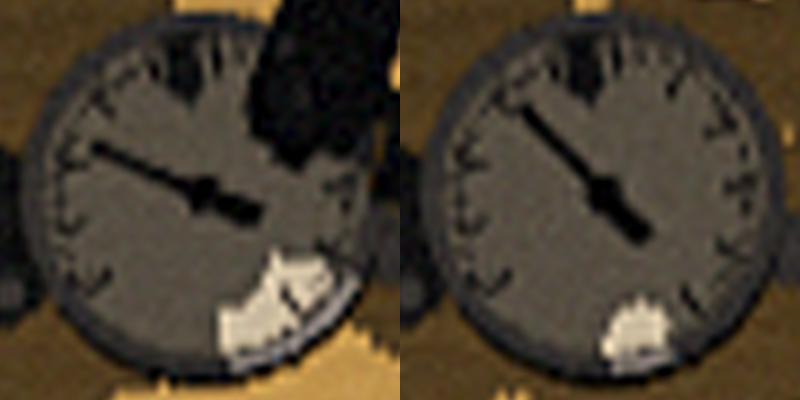

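```bash
python3 -m pendant '[[[0,0,10],[0,0,0],1],[[0,0,10],[0,0,0],1],[[0,0,10],[0,0,0],1],[[0,0,10],[0,0,0],1],[[0,0,10],[0,0,0],1],[[0,0,10],[0,0,0],1],[[0,0,10],[0,0,0],1],[[0,0,10],[0,0,0],1]]'
python3 -m pendant '[[[0,0,10],[0,0,0],1],[[0,0,10],[0,0,0],1],[[0,0,8],[0,0,0],1],[[0,0,0],[0,0,0],1],[[0,0,0],[0,0,0],1]]'
python3 - <<'E'
from h import *
st()
d=snap('top'); b=rect(d,name='r6.png'); cv2.imwrite('pics/t6.png',d['color'][150:350,200:450,::-1])
E
```

```text
time: 12.5
position: [0.5465, -0.0814, 0.136]
tool_rot: [-3.141, -0.019, -0.005]
ft_force: [6.2, 3.5, -7.9]
grip_width: 0.651
time: 13.12
position: [0.5466, -0.0817, 0.136]
tool_rot: [-3.054, 0.734, -0.005]
ft_force: [6.8, 2.5, -8.4]
grip_width: 0.656
t 13.12 pos [ 0.5466 -0.0817  0.136 ] F [ 6.8  2.5 -8.4] M [ 0.85 -1.74 -0.02] w 0.656
[[ 0.891 -0.454  0.003]
 [-0.454 -0.891  0.   ]
 [ 0.003 -0.002 -1.   ]]
q [ 0.473  0.173 -0.411  1.764  0.073  1.216 -2.   ]
```

View pics/r6.png

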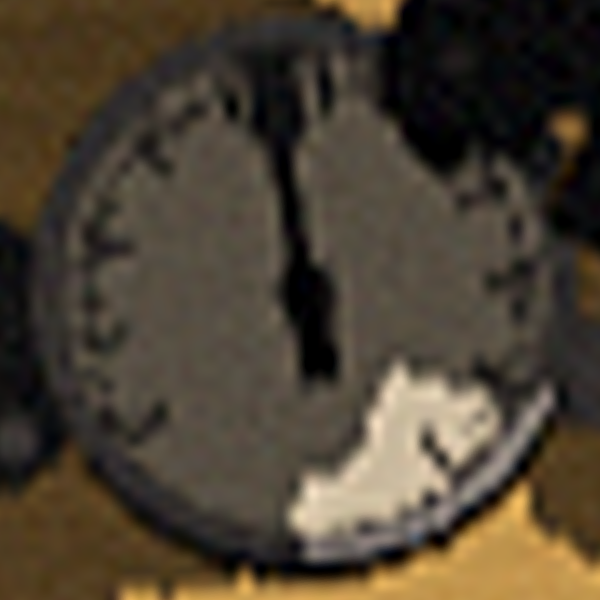

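```bash
python3 -m pendant '[[[0,0,0],[0,0,0],-0.5],[[0,0,0],[0,0,0],-1],[[0,0,0],[0,0,0],-1],[[0,0,0],[0,0,-0.03],-1],[[0,0,0],[0,0,-0.03],-1],[[0,0,0],[0,0,0],1],[[0,0,0],[0,0,0],1],[[0,0,0],[0,0,0],1]]'
python3 -m pendant '[[[0,0,0],[0,0,0],1],[[0,0,0],[0,0,0],1]]'
python3 - <<'E'
from h import *
s,Rm=st();print(((np.array([.546,-.0816,.180])-s['position'])@Rm).round(4))
d=snap('top'); b=rect(d,name='r7.png');d=snap('side');cv2.imwrite('pics/s7.png',cv2.resize(d['color'][120:320,230:430,::-1],None,fx=3,fy=3,interpolation=cv2.INTER_CUBIC))
E
```

```text
time: 14.18
position: [0.5441, -0.082, 0.1946]
tool_rot: [3.054, -0.734, -0.004]
ft_force: [-0.3, 1.1, -0.5]
grip_width: 0.743
time: 14.42
position: [0.5447, -0.0819, 0.1953]
tool_rot: [3.055, -0.734, -0.001]
ft_force: [-0.5, 0.3, -0.4]
grip_width: 0.518
t 14.43 pos [ 0.5447 -0.0819  0.1953] F [-0.5  0.3 -0.4] M [0.11 0.05 0.03] w 0.518
[[ 0.891 -0.454 -0.001]
 [-0.454 -0.891  0.   ]
 [-0.001  0.    -1.   ]]
q [ 0.478  0.133 -0.411  1.686  0.054  1.335 -1.985]
[ 0.001  -0.0009  0.0153]
```

View pics/s7.png

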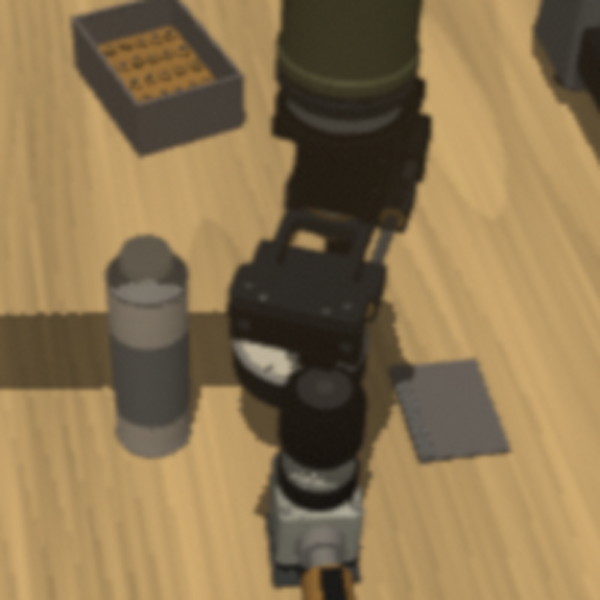

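View pics/r7.png

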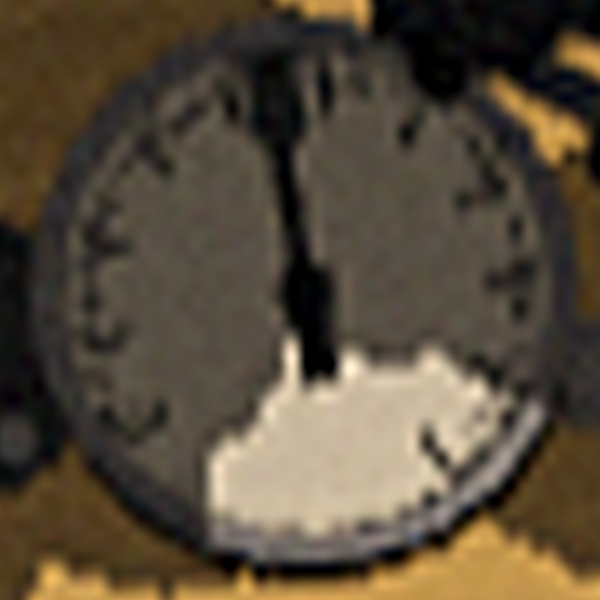

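```bash
python3 -m pendant '[[[0,0,0],[0.001,-0.001,0],1],[[0,0,0],[0,0,0],1],[[0,0,0],[0,0,0],1],[[0,0,0],[0,0,0],1],[[0,0,0],[0,0,0.008],1],[[0,0,0],[0,0,0.006],1],[[0,0,0],[0,0,0.002],1],[[0,0,0],[0,0,0],1]]'
python3 -m pendant '[[[0,0,0],[0,0,0.002],1],[[0,0,0],[0,0,0.002],1],[[0,0,0],[0,0,0],1]]'
python3 - <<'E'
from h import *
s,Rm=st()
E
```

```text
time: 15.52
position: [0.5462, -0.0815, 0.1795]
tool_rot: [3.055, -0.734, -0.001]
ft_force: [0.7, -0.3, 0.4]
grip_width: 0.004
time: 15.9
position: [0.5462, -0.0815, 0.1757]
tool_rot: [3.055, -0.734, -0.0]
ft_force: [-0.4, -0.3, -0.1]
grip_width: 0.003
t 15.9 pos [ 0.5462 -0.0815  0.1757] F [-0.4 -0.3 -0.1] M [0.01 0.   0.01] w 0.003
[[ 0.891 -0.454 -0.   ]
 [-0.454 -0.891 -0.   ]
 [-0.     0.    -1.   ]]
q [ 0.475  0.147 -0.412  1.711  0.061  1.297 -1.991]
```

```bash
python3 -m pendant '[[[0,0,0],[0,0,0.001],1],[[0,0,0],[0,0,0],1]]';python3 -m pendant '[[[0,0,0],[0,0,0.0008],1],[[0,0,0],[0,0,0],1]]';python3 -m pendant '[[[0,0,0],[0,0,0.0008],1],[[0,0,0],[0,0,0],1]]'
```

```text
time: 16.15
position: [0.5463, -0.0815, 0.1748]
tool_rot: [3.055, -0.734, -0.0]
ft_force: [-0.7, 0.1, -0.2]
grip_width: 0.002
time: 16.4
position: [0.5463, -0.0815, 0.174]
tool_rot: [3.054, -0.734, -0.0]
ft_force: [0.2, 0.2, 0.5]
grip_width: 0.006
time: 16.65
position: [0.5463, -0.0815, 0.1732]
tool_rot: [3.055, -0.734, -0.0]
ft_force: [-0.0, -0.2, -0.5]
grip_width: 0.005
```

Run:
```python
from h import *
d=snap('side');cv2.imwrite('pics/s8.png',cv2.resize(d['color'][200:300,290:390,::-1],None,fx=6,fy=6,interpolation=cv2.INTER_CUBIC)); s,Rm=st()
P=pts(d)
for v in range(240,275,2): print(v,P[v,334:341:3].round(4).tolist())
```

```text
t 16.7 pos [ 0.5463 -0.0815  0.1732] F [-0.5 -0.3 -0.5] M [ 0.02  0.03 -0.01] w 0.006
[[ 0.891 -0.454 -0.   ]
 [-0.454 -0.891 -0.   ]
 [-0.     0.    -1.   ]]
q [ 0.475  0.149 -0.412  1.714  0.062  1.292 -1.992]
240 [[0.5132, -0.1701, 0.2977], [0.518, -0.1713, 0.2981], [0.5227, -0.1726, 0.2986]]
242 [[0.515, -0.1642, 0.2865], [0.5197, -0.1659, 0.2875], [0.5228, -0.1735, 0.2948]]
244 [[0.5157, -0.1624, 0.2797], [0.5198, -0.1665, 0.2832], [0.5241, -0.1698, 0.2859]]
246 [[0.5158, -0.163, 0.2753], [0.5201, -0.1664, 0.2782], [0.5252, -0.1667, 0.2776]]
248 [[0.5386, -0.0771, 0.1752], [0.521, -0.1638, 0.2703], [0.5252, -0.1676, 0.2736]]
250 [[0.5377, -0.0816, 0.1743], [0.5424, -0.0866, 0.1789], [0.5489, -0.0847, 0.1757]]
252 [[0.5361, -0.0886, 0.1765], [0.5421, -0.0888, 0.1756], [0.5476, -0.0904, 0.1763]]
254 [[0.5354, -0.0924, 0.1749], [0.5413, -0.0928, 0.1743], [0.5463, -0.0963, 0.1773]]
256 [[0.5345, -0.0967, 0.174], [0.5401, -0.0981, 0.1746], [0.5461, -0.0981, 0.1735]]
258 [[0.5339, -0.1003, 0.1723], [0.5397, -0.1008, 0.1718], [0.5456, -0.1009, 0.1709]]
260 [[0.5333, -0.1033, 0.17], [0.5389, -0.1048, 0.1707], [0.5442, -0.1071, 0.1722]]
262 [[0.5332, -0.1049, 0.166], [0.5385, -0.1071, 0.1675], [0.5443, -0.1078, 0.1671]]
264 [[0.5328, -0.1073, 0.163], [0.5384, -0.1086, 0.1633], [0.5446, -0.1078, 0.1612]]
266 [[0.5335, -0.1056, 0.155], [0.5388, -0.1083, 0.157], [0.545, -0.1076, 0.1551]]
268 [[0.5333, -0.1076, 0.1514], [0.5387, -0.1098, 0.1529], [0.5453, -0.1079, 0.1494]]
270 [[0.5336, -0.1075, 0.1453], [0.5391, -0.1096, 0.1466], [0.5448, -0.1107, 0.1468]]
272 [[0.5341, -0.1068, 0.1383], [0.5392, -0.11, 0.141], [0.5455, -0.1093, 0.1389]]
274 [[0.534, -0.1082, 0.1338], [0.5401, -0.108, 0.1324], [0.5461, -0.1084, 0.1317]]
```

View pics/s8.png

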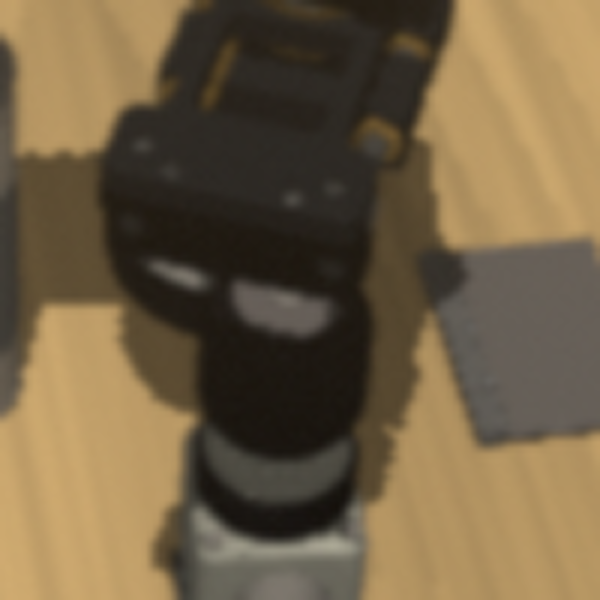

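```bash
python3 -m pendant '[[[0,0,0],[0,0,0.001],1],[[0,0,0],[0,0,0],1]]';python3 -m pendant '[[[0,0,0],[0,0,0.001],1],[[0,0,0],[0,0,0],1]]';python3 -m pendant '[[[0,0,0],[0,0,0.001],1],[[0,0,0],[0,0,0],1]]'
python3 - <<'E'
from h import *
d=snap('side'); P=pts(d); print(P[252:258:2,333:342:2,2].round(4)); q=P[250:260,328:346].reshape(-1,3); q=q[(q[:,2]>.15)&(q[:,2]<.19)];print(np.median(q,0))
E
```

```text
time: 16.95
position: [0.5462, -0.0815, 0.1721]
tool_rot: [3.054, -0.734, -0.0]
ft_force: [-0.5, -0.4, 1.2]
grip_width: 0.004
time: 17.2
position: [0.5462, -0.0815, 0.1711]
tool_rot: [3.054, -0.734, -0.0]
ft_force: [0.0, -0.2, 0.1]
grip_width: 0.002
time: 17.45
position: [0.5463, -0.0815, 0.1701]
tool_rot: [3.055, -0.734, -0.0]
ft_force: [0.5, -0.9, 0.5]
grip_width: 0.007
[[0.1748 0.1751 0.1762 0.1775 0.1739]
 [0.1765 0.1751 0.1741 0.176  0.1769]
 [0.1749 0.1726 0.1752 0.8946 0.1741]]
[ 0.53889951 -0.09471853  0.1743244 ]
```

Run:
```python
from h import *
s,Rm=st(); p=np.array(s['position'])
ims=[]
for n,(v0,u0) in (('side',(190,280)),('top',(190,270))):
    d=snap(n); im=cv2.resize(d['color'][v0:v0+100,u0:u0+100,::-1],None,fx=4,fy=4,interpolation=cv2.INTER_CUBIC)
    im=np.clip(255*(im/255.)**.5,0,255).astype(np.uint8)
    for z in(0,.019,.07):
        u,v=proj(d,p+[0,0,z]); cv2.circle(im,(int((u-u0)*4),int((v-v0)*4)),3,(0,0,255),-1)
    ims.append(im)
cv2.imwrite('pics/s9.png',np.hstack(ims))
d=dict(np.load('last_side.npz'));P=pts(d)
for v in range(228,262,2): print(v,' '.join('%4d'%(1000*z) for z in P[v,318:352:2,2]))
```

```text
t 17.5 pos [ 0.5463 -0.0815  0.1702] F [-0.3 -0.3  0.7] M [ 0.06 -0.03 -0.  ] w 0.002
[[ 0.891 -0.454 -0.   ]
 [-0.454 -0.891 -0.   ]
 [-0.     0.    -1.   ]]
q [ 0.475  0.151 -0.412  1.718  0.063  1.286 -1.993]
228  310  312  309  311  310  310  310  310  311  311  311  309  309  310  310  309  310
230  308  310  308  311  312  310  310  309  310  310  308  310  310  312  309  309  309
232  305  309  310  310  311  310  311  308  310  311  310  310  311  311  311  309  310
234  303  305  304  306  308  309  309  311  311  310  311  310  310  310  311  311  310
236  296  299  300  302  304  304  307  306  308  309  311  309  311  310  312  312  310
238  291  294  295  294  296  296  297  301  303  302  304  307  307  308  309  307  303
240  281  281  285  284  291  292  290  293  296  297  299  300  302  304  304  304  296
242  278  278  279  278  280  281  283  284  894  293  292  295  296  295  298  299  290
244  271  272  274  273  275  275  277  280  282  279  281  284  284  291  292  295  283
246  107  108  269  269  271  274  272  274  275  277  279  279  280  281  281  283   81
248   97  100  101  165  172  173  266  268  272  270  269  272  275  274  277  280  170
250   94   96  101  169  173  174  177  174  176  176  176  269  269  267  272  273  174
252   87   86   88  170  171  173  174  175  175  177  175  174  175  176  174  173  172
254   80   84   87  166  171  173  174  176  174  177  176  176  177  174  173  172  173
256   -3    0   -3  165  169  172  174  173  174  174  175  175  173  175  172  171  167
258    2    0   -1  162  166  169  173  174  174  172  175  172  174  175  172  170  162
260    0   -1   -1  157  163  164  167  171  168  169  170  171  169  170  168  163  159
```

View pics/s9.png

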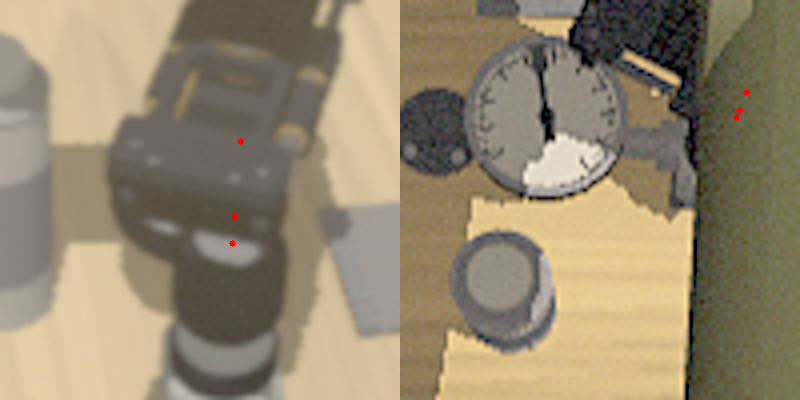

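```bash
for i in 1 2; do :; done; python3 -m pendant '[[[0,0,0],[0,0,0.001],1],[[0,0,0],[0,0,0],1]]'|sed -n '2p;4p';python3 -m pendant '[[[0,0,0],[0,0,0.001],1],[[0,0,0],[0,0,0],1]]'|sed -n '2p;4p';python3 -m pendant '[[[0,0,0],[0,0,0.001],1],[[0,0,0],[0,0,0],1]]'|sed -n '2p;4p'
```

```text
position: [0.5463, -0.0815, 0.1691]
ft_force: [0.5, -0.1, -0.7]
position: [0.5463, -0.0815, 0.1681]
ft_force: [-0.4, 0.2, 0.6]
position: [0.5462, -0.0815, 0.1671]
ft_force: [-0.3, -0.9, 0.0]
```

Run:
```python
from h import *
d=dict(np.load('last_side.npz'))
for p in [(.470,-.128,.243),(.470,-.128,.224),(.48,-.04,.243)]: print(proj(d,p))
u,v=304,237
for y in (-.128,-.134):
  T=np.linalg.inv(d['world_to_cam']);r=T[:3,:3]@np.array([(u-d['cx'])/d['fx'],-(v-d['cy'])/d['fy'],-1.]);o=T[:3,3];print(o+r*(y-o[1])/r[1])
d=snap('side');P=pts(d);q=P[250:259,330:344].reshape(-1,3); q=q[(q[:,2]>.15)&(q[:,2]<.19)];print(np.median(q,0))
im=d['color'][225:275,300:380,::-1]; im=np.clip(255*(im/255.)**.45,0,255).astype(np.uint8)
cv2.imwrite('pics/s10.png',cv2.resize(im,None,fx=10,fy=10,interpolation=cv2.INTER_CUBIC))
```

```text
(np.float64(303.7255450635807), np.float64(247.3723525827648))
(np.float64(303.7033424295703), np.float64(254.59049198580686))
(np.float64(301.19863341520596), np.float64(213.08809223904592))
[ 0.47042544 -0.128       0.26924232]
[ 0.46939566 -0.134       0.27551506]
[ 0.53814626 -0.09509077  0.17480946]
```

View pics/s10.png

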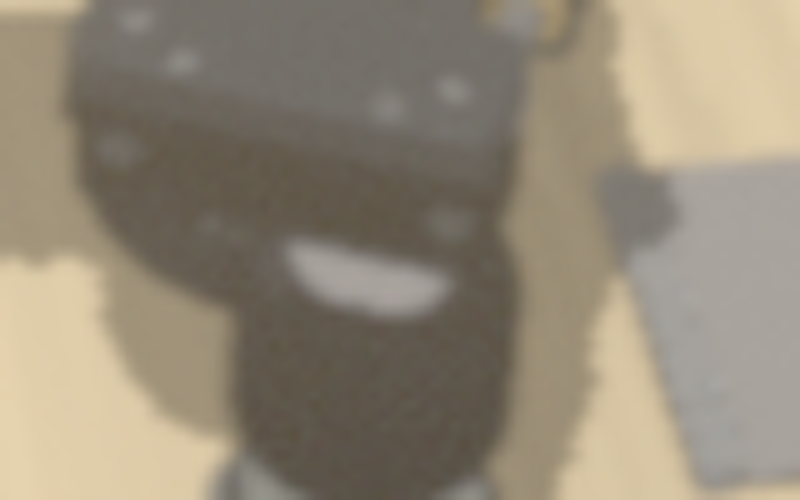

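View pics/side1.png

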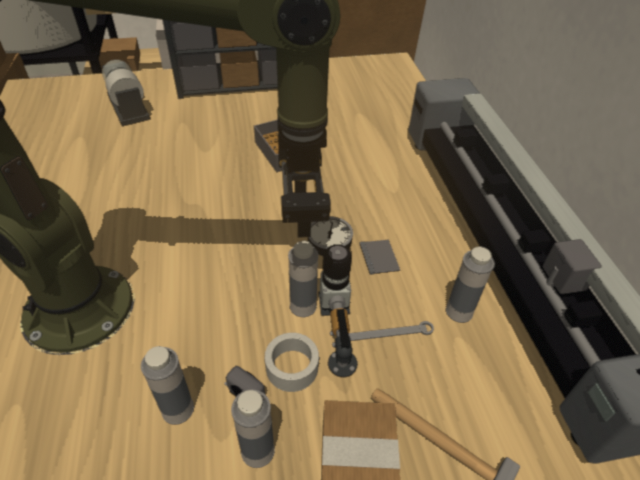

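No contact yet at a reported z of 0.167, though the knob top is still measured at 0.1745. The side view (fingertip at about (304,237) in side1) suggests the real tips sit higher than reported. I'll keep feeling downward in small steps.

```bash
python3 -m pendant '[[[0,0,0],[0,0,0.001],1],[[0,0,0],[0,0,0.001],1],[[0,0,0],[0,0,0],1]]'|sed -n '2p;4p';python3 -m pendant '[[[0,0,0],[0,0,0.001],1],[[0,0,0],[0,0,0.001],1],[[0,0,0],[0,0,0],1]]'|sed -n '2p;4p'
python3 - <<'E'
from h import *
d=snap('side');P=pts(d);q=P[250:259,330:344].reshape(-1,3); q=q[(q[:,2]>.15)&(q[:,2]<.19)];print(np.median(q,0))
E
```

```text
position: [0.5462, -0.0815, 0.1651]
ft_force: [0.6, -0.2, 0.1]
position: [0.5462, -0.0815, 0.1631]
ft_force: [0.8, -0.1, 0.5]
[ 0.53790802 -0.09654615  0.17478973]
```

```bash
python3 -m pendant '[[[0,0,0],[0,0,0.001],1],[[0,0,0],[0,0,0.001],1],[[0,0,0],[0,0,0],1]]'|sed -n '2p;4p';python3 -m pendant '[[[0,0,0],[0,0,0.001],1],[[0,0,0],[0,0,0.001],1],[[0,0,0],[0,0,0],1]]'|sed -n '2p;4p'
python3 -m pendant '[[[0,0,0],[0,0,0.001],1],[[0,0,0],[0,0,0.001],1],[[0,0,0],[0,0,0],1]]'|sed -n '2p;4p'
python3 - <<'E'
from h import *
d=snap('side');P=pts(d);q=P[250:259,330:344].reshape(-1,3); q=q[(q[:,2]>.15)&(q[:,2]<.19)];print(np.median(q,0))
E
```

```text
position: [0.5462, -0.0815, 0.1611]
ft_force: [0.2, 0.5, 0.6]
position: [0.5462, -0.0815, 0.1591]
ft_force: [-0.7, -0.3, -0.8]
position: [0.5462, -0.0815, 0.1571]
ft_force: [-0.3, 0.2, 0.7]
[ 0.53622562 -0.09840587  0.17395147]
```

```bash
python3 -m pendant '[[[0,0,0],[0,0,0.001],1],[[0,0,0],[0,0,0.001],1],[[0,0,0],[0,0,0],1]]'|sed -n '2p;4p';python3 -m pendant '[[[0,0,0],[0,0,0.001],1],[[0,0,0],[0,0,0],1]]'|sed -n '2p;4p'
python3 -m pendant '[[[0,0,0],[0,0,0.001],1],[[0,0,0],[0,0,0],1]]'|sed -n '2p;4p'
python3 - <<'E'
from h import *
d=snap('side');P=pts(d)
for v in range(240,272,2): print(v,' '.join('%4d'%(1000*z) for z in P[v,318:352:2,2]))
im=d['color'][215:275,300:380,::-1]; im=np.clip(255*(im/255.)**.45,0,255).astype(np.uint8)
cv2.imwrite('pics/s11.png',cv2.resize(im,None,fx=8,fy=8,interpolation=cv2.INTER_CUBIC))
E
```

```text
position: [0.5462, -0.0815, 0.1551]
ft_force: [-1.1, 0.1, -0.0]
position: [0.5462, -0.0815, 0.1541]
ft_force: [0.9, -0.2, 0.1]
position: [0.5463, -0.0815, 0.1531]
ft_force: [-0.2, 0.3, 0.2]
240  292  290  292  292  293  295  293  293  295  292  293  293  292  293  294  296  292
242  284  285  288  288  288  290  290  293  292  293  291  293  294  294  292  293  289
244  278  279  280  282  284  285  288  285  289  289  291  291  292  293  294  292  282
246  267  266  276  275  279  279  280  282  285  285  286  286  288  291  290  290   80
248  263  264  264  265  267  268  276  274  276  276  279  280  282  284  284  283  171
250  255  255  259  260  261  261  264  263  266  267  275  276  276  276  279  280  171
252  253  252  253  253  256  256  256  259  260  263  262  265  265  266  267  272  171
254   82   80   85  168  172  254  253  255  256  255  257  259  261  262  262  262  170
256    0   -1    1  160  169  174  175  173  172  251  252  254  253  256  257  260  169
258    1    0   -1  163  164  168  171  172  171  172  174  172  173  250  253  169  167
260    0   -2    3  154  164  165  169  168  170  170  170  173  170  169  166  164  159
262   -1    0  138  149  155  161  160  165  166  166  168  166  165  164  164  156  151
264    0   -1  130  147  152  158  155  159  163  161  162  160  159  160  156  151  146
266   -3    1    1  138  144  150  150  153  157  157  156  158  154  153  148  146  133
268    1    0   -2  131  137  146  146  145  153  149  150  149  147  148  145  139  127
270    0    0   82  126  134  138  141  139  141  145  142  146  144  140  140  133    2
```

View pics/s11.png

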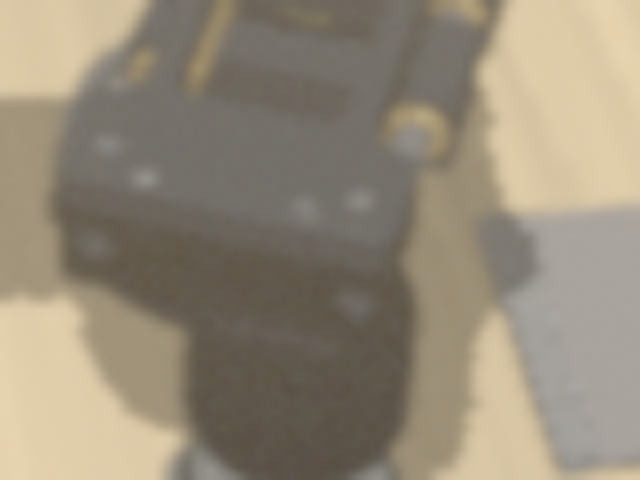

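```bash
python3 -m pendant '[[[0,0,0],[0,0,0.001],1],[[0,0,0],[0,0,0],1]]'|sed -n '2p;4p';python3 -m pendant '[[[0,0,0],[0,0,0.001],1],[[0,0,0],[0,0,0],1]]'|sed -n '2p;4p'
python3 -m pendant '[[[0,0,0],[0,0,0.001],1],[[0,0,0],[0,0,0],1]]'|sed -n '2p;4p'
python3 -m pendant '[[[0,0,0],[0,0,0.001],1],[[0,0,0],[0,0,0],1]]'|sed -n '2p;4p'
```

```text
position: [0.5462, -0.0815, 0.1521]
ft_force: [0.9, -0.8, -0.5]
position: [0.5462, -0.0815, 0.1511]
ft_force: [-0.5, 0.3, -0.2]
position: [0.5464, -0.0815, 0.1503]
ft_force: [0.2, 0.8, 1.2]
position: [0.5466, -0.0815, 0.1499]
ft_force: [-1.0, 0.3, 5.4]
```

Contact came at a reported z of 0.1505 with the knob 10 mm out (cap at 0.178). The true tips are therefore about 27 mm above the reported TCP, and "home" should read about 0.1405. I'll press on.

```bash
python3 -m pendant '[[[0,0,0],[0,0,0.001],1],[[0,0,0],[0,0,0.001],1]]'|sed -n '2p;4p';python3 -m pendant '[[[0,0,0],[0,0,0.001],1],[[0,0,0],[0,0,0],1]]'|sed -n '2p;4p'
python3 -m pendant '[[[0,0,0],[0,0,0.001],1],[[0,0,0],[0,0,0],1]]'|sed -n '2p;4p'
python3 -m pendant '[[[0,0,0],[0,0,0.001],1],[[0,0,0],[0,0,0],1]]'|sed -n '2p;4p'
```

```text
position: [0.5466, -0.0815, 0.1479]
ft_force: [-1.5, 0.1, 5.0]
position: [0.5466, -0.0815, 0.1467]
ft_force: [-0.4, 0.8, 5.1]
position: [0.5465, -0.0815, 0.1455]
ft_force: [-0.5, -0.5, 5.6]
position: [0.5465, -0.0815, 0.1444]
ft_force: [-0.3, 0.1, 5.2]
```

```bash
python3 -m pendant '[[[0,0,0],[0,0,0.001],1],[[0,0,0],[0,0,0.001],1]]'|sed -n '2p;4p';python3 -m pendant '[[[0,0,0],[0,0,0.001],1],[[0,0,0],[0,0,0],1]]'|sed -n '2p;4p'
python3 -m pendant '[[[0,0,0],[0,0,0.001],1],[[0,0,0],[0,0,0],1]]'|sed -n '2p;4p'
python3 -m pendant '[[[0,0,0],[0,0,0.001],1],[[0,0,0],[0,0,0],1]]'|sed -n '2p;4p'
```

```text
position: [0.5465, -0.0815, 0.1425]
ft_force: [-1.0, 0.4, 4.1]
position: [0.5465, -0.0815, 0.1413]
ft_force: [-0.4, -0.6, 5.0]
position: [0.5465, -0.0815, 0.1403]
ft_force: [-1.2, -0.6, 3.9]
position: [0.5466, -0.0815, 0.1401]
ft_force: [-2.2, 0.6, 7.7]
```

```bash
python3 -m pendant '[[[0,0,0],[0,0,0.002],1],[[0,0,0],[0,0,0],1],[[0,0,0],[0,0,0],1]]'|sed -n '2p;4p'
python3 - <<'E'
from h import *
d=snap('top'); b=rect(d,name='r12.png')
d=snap('side');P=pts(d)
for v in range(252,272,2): print(v,' '.join('%4d'%(1000*z) for z in P[v,318:352:2,2]))
E
```

```text
position: [0.547, -0.0816, 0.1399]
ft_force: [-4.7, 0.3, 16.5]
252  251  252  254  262  262  264  265  266  265  270  273  273  272  276  275  273    0
254  245  248  249  249  251  252  252  253  260  263  265  266  267  267  270  269  163
256  239  243  243  244  245  248  246  250  251  251  251  253  262  262  263  263  159
258    0    2  239  239  241  243  242  244  243  247  248  247  250  252  253  253  159
260    3    0    0  153  156  165  164  238  240  241  243  243  245  244  247  249  155
262    0   -2  136  151  154  159  161  162  162  161  163  239  240  242  243  243  151
264   -1    0  132  147  152  155  155  156  160  156  161  160  159  158  155  152  145
266    0   -2  126  141  146  148  151  153  156  156  157  154  154  153  149  145  133
268    0    0  117  134  141  146  146  147  151  150  149  150  147  148  146  138  125
270   -1    0   84  126  132  136  139  142  144  145  141  146  142  139  138  132  119
```

View pics/r12.png

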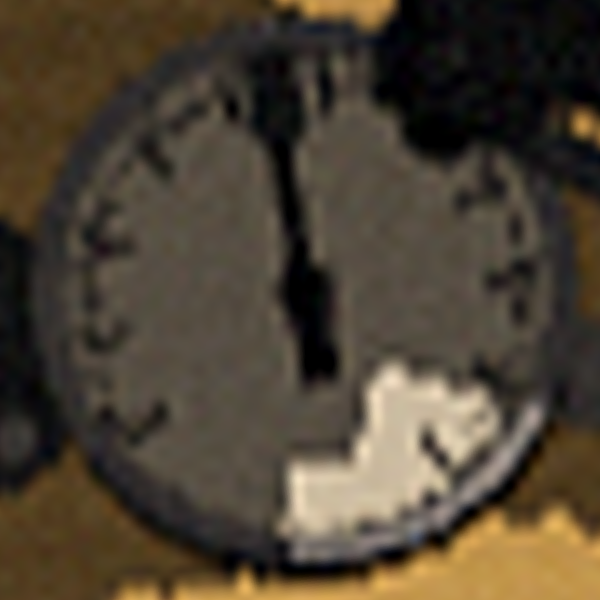

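The knob came to a hard stop after about 10.3 mm of travel (16 N), and the needle lies over the set hand. I'll retreat and realign for the can.

```bash
python3 -m pendant '[[[0,0,0],[0,0,-0.02],1],[[0,0,0],[0,0,-0.05],1],[[0,0,-7.16],[0,0,-0.04],-1],[[0,0,-7.16],[0,0,0],-1],[[0,0,-7.16],[0,0,0],-1],[[0,0,0],[0,0,0],-1],[[0,0,0],[0,0,0],-1]]'
python3 - <<'E'
from h import *
s,Rm=st(); print(((np.array([.4508,.0543,.25])-s['position'])@Rm).round(4))
d=snap('top','top13.png');P=pts(d)
k=(P[...,2]>.18)&(P[...,2]<.195); k[:180]=0;k[300:]=0;k[:,:270]=0;k[:,330:]=0
q=P[k];print(len(q),q.mean(0),cv2.minEnclosingCircle(q[:,:2].astype(np.float32)))
E
```

```text
time: 25.65
position: [0.546, -0.0815, 0.2465]
tool_rot: [-3.138, 0.155, 0.002]
ft_force: [0.4, -0.3, 0.3]
grip_width: 0.49
t 25.65 pos [ 0.546  -0.0815  0.2465] F [ 0.4 -0.3  0.3] M [0.04 0.06 0.  ] w 0.49
[[ 0.995 -0.099 -0.001]
 [-0.099 -0.995  0.   ]
 [-0.001 -0.    -1.   ]]
q [ 0.498  0.115 -0.433  1.603  0.049  1.435 -1.608]
[-0.1082 -0.1257 -0.0033]
221 [0.44769345 0.05376857 0.18826342] ((0.4478410482406616, 0.054737091064453125), 0.01956242509186268)
```

```bash
python3 -m pendant '[[[0,0,0],[-0.036,-0.042,0],-1],[[0,0,0],[-0.036,-0.042,0],-1],[[0,0,0],[-0.0368,-0.042,0],-1],[[0,0,0],[0,0,0],-1],[[0,0,0],[0,0,0],-1],[[0,0,0],[0,0,0],-1]]'
python3 - <<'E'
from h import *
s,Rm=st(); print(((np.array([.4500,.0543,.1324])-s['position'])@Rm).round(4))
E
```

```text
time: 26.45
position: [0.4507, 0.0532, 0.247]
tool_rot: [-3.138, 0.156, 0.001]
ft_force: [0.2, -0.7, -0.3]
grip_width: 0.996
t 26.45 pos [0.4507 0.0532 0.247 ] F [ 0.2 -0.7 -0.3] M [ 0.    0.11 -0.01] w 0.996
[[ 0.995 -0.099 -0.   ]
 [-0.099 -0.995  0.   ]
 [-0.    -0.    -1.   ]]
q [ 0.412 -0.115 -0.535  1.809 -0.059  1.432 -1.782]
[-0.0008 -0.001   0.1146]
```

```bash
python3 -m pendant '[[[0,0,0],[-0.001,-0.001,0.045],-1],[[0,0,0],[0,0,0.04],-1],[[0,0,0],[0,0,0.03],-1],[[0,0,0],[0,0,0.01],-1],[[0,0,0],[0,0,0],-1]]'
python3 -m pendant '[[[0,0,0],[0,0,0],1],[[0,0,0],[0,0,0],1],[[0,0,0],[0,0,0],1],[[0,0,0],[0,0,0],1],[[0,0,0],[0,0,0],1]]' 25
python3 - <<'E'
from h import *
s,Rm=st(); d=snap('side')
cv2.imwrite('pics/s14.png',cv2.resize(d['color'][150:350,230:430,::-1],None,fx=3,fy=3,interpolation=cv2.INTER_CUBIC))
E
```

```text
time: 27.08
position: [0.4495, 0.0551, 0.1221]
tool_rot: [-3.137, 0.154, 0.001]
ft_force: [-0.3, -0.6, 0.1]
grip_width: 1.001
time: 27.7
position: [0.4496, 0.0554, 0.1226]
tool_rot: [3.138, -0.152, 0.001]
ft_force: [0.4, 0.4, 1.6]
grip_width: 0.657
t 27.7 pos [0.4496 0.0554 0.1226] F [0.4 0.4 1.6] M [-0.04  0.06  0.01] w 0.657
[[ 0.995 -0.097  0.001]
 [-0.097 -0.995 -0.   ]
 [ 0.001  0.    -1.   ]]
q [ 0.399 -0.032 -0.565  1.994 -0.018  1.175 -1.827]
```

View pics/s14.png

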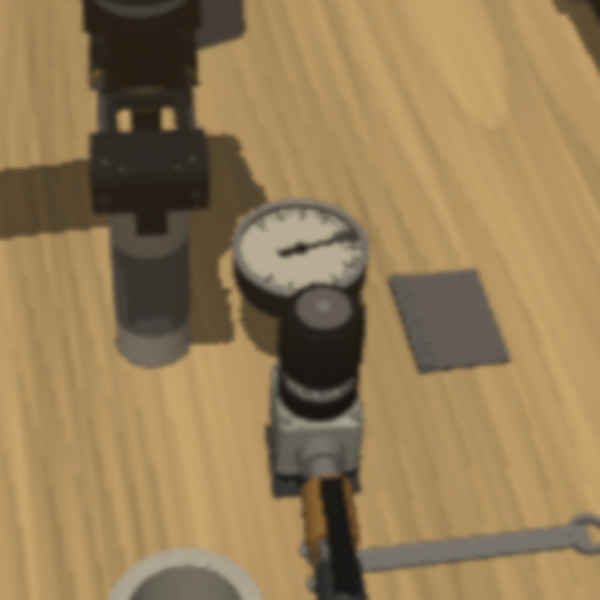

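```bash
python3 -m pendant '[[[0,0,0],[0,0,-0.015],1],[[0,0,0],[0,0.03,0],1],[[0,0,0],[0,0.04,0],1],[[0,0,0],[0,0.04,0],1],[[0,0,0],[0.01,0.019,0],1],[[0,0,0],[0.016,0,0],1],[[0,0,0],[0.015,0,0],1],[[0,0,0],[0,0,0],1]]'
python3 -m pendant '[[[0,0,0],[0,0,0.009],1],[[0,0,0],[0,0,0.004],1],[[0,0,0],[0,0,0.0015],1],[[0,0,0],[0,0,0],1]]'
python3 - <<'E'
from h import *
s,Rm=st(); d=snap('side')
cv2.imwrite('pics/s15.png',cv2.resize(d['color'][150:350,230:430,::-1],None,fx=3,fy=3,interpolation=cv2.INTER_CUBIC))
E
```

```text
time: 28.75
position: [0.4792, -0.075, 0.1372]
tool_rot: [-3.137, 0.147, -0.0]
ft_force: [-1.0, -0.5, -3.0]
grip_width: 0.658
time: 29.25
position: [0.4776, -0.0769, 0.1228]
tool_rot: [3.138, -0.152, 0.0]
ft_force: [0.3, 0.4, -3.2]
grip_width: 0.655
t 29.25 pos [ 0.4776 -0.0769  0.1228] F [ 0.3  0.4 -3.2] M [-0.02  0.    0.  ] w 0.655
[[ 0.995 -0.097  0.   ]
 [-0.097 -0.995 -0.   ]
 [ 0.     0.    -1.   ]]
q [ 0.517  0.036 -0.418  1.932  0.016  1.176 -1.575]
```

View pics/s15.png

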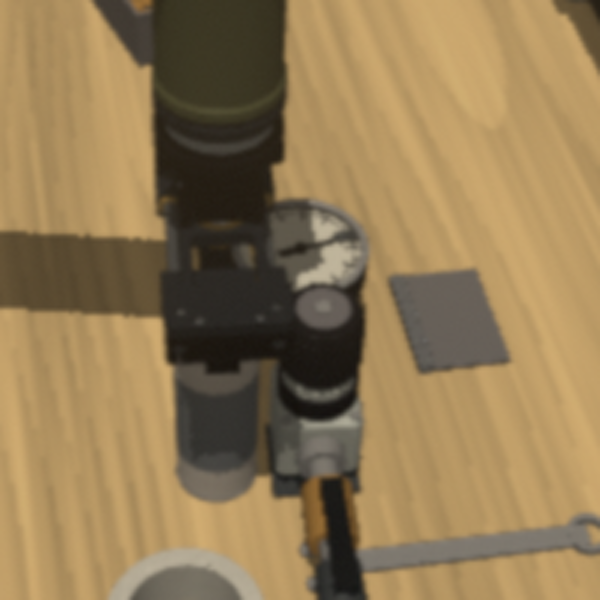

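The weight is still borne by the hand (-3.2 N), so I'll lower a touch more before releasing.

```bash
python3 -m pendant '[[[0,0,0],[0,0,0.0008],1],[[0,0,0],[0,0,0],1]]'|sed -n '2p;4p'; python3 -m pendant '[[[0,0,0],[0,0,0.0006],1],[[0,0,0],[0,0,0],1]]'|sed -n '2p;4p'
```

```text
position: [0.4781, -0.077, 0.1227]
ft_force: [-1.0, 0.6, 3.0]
position: [0.4785, -0.0771, 0.1226]
ft_force: [-0.3, -0.0, 5.8]
```

```bash
python3 -m pendant '[[[0,0,0],[0,0,-0.0008],1],[[0,0,0],[0,0,0],-0.3],[[0,0,0],[0,0,0],-1],[[0,0,0],[0,0,0],-1],[[0,0,0],[0,0,0],-1],[[0,0,0],[0,0,-0.03],-1],[[0,0,0],[0,0,-0.05],-1],[[0,0,0],[0,0,-0.05],-1]]'
python3 -m pendant '[[[0,0,0],[-0.02,0.055,0],-1],[[0,0,0],[-0.02,0.055,0],-1],[[0,0,0],[-0.02,0.055,0],-1],[[0,0,0],[-0.02,0.055,0],-1],[[0,0,0],[-0.02,0.055,0],-1],[[0,0,0],[0,0,0],-1]]'
python3 - <<'E'
from h import *
st()
d=snap('top');P=pts(d); rect(d,name='r16.png')
cv2.imwrite('pics/t16.png',cv2.resize(d['color'][90:330,80:560,::-1],None,fx=1.6,fy=1.6))
def m(lo,hi,v0,v1,u0,u1):
    k=np.zeros((480,640),bool);k[v0:v1,u0:u1]=1;k&=(P[...,2]>lo)&(P[...,2]<hi);q=P[k];print(len(q),q.mean(0).round(4),cv2.minEnclosingCircle(q[:,:2].astype(np.float32)))
m(.18,.195,230,275,330,380);m(.158,.18,200,236,335,375)
d=snap('side');cv2.imwrite('pics/s16.png',cv2.resize(d['color'][150:350,230:430,::-1],None,fx=3,fy=3,interpolation=cv2.INTER_CUBIC))
E
```

```text
time: 30.8
position: [0.4773, -0.0767, 0.2532]
tool_rot: [-3.138, 0.152, 0.001]
ft_force: [0.4, 0.4, 0.1]
grip_width: 0.998
time: 31.55
position: [0.348, -0.3453, 0.2516]
tool_rot: [3.136, -0.167, -0.002]
ft_force: [0.7, 0.1, -0.0]
grip_width: 0.996
t 31.55 pos [ 0.348  -0.3453  0.2516] F [ 0.7  0.1 -0. ] M [0.11 0.04 0.02] w 0.996
[[ 0.994 -0.106 -0.002]
 [-0.106 -0.994 -0.001]
 [-0.001  0.001 -1.   ]]
q [ 8.000e-01 -3.800e-02 -7.200e-02  1.742e+00 -1.000e-03  1.438e+00
 -9.480e-01]
213 [ 0.4757 -0.0778  0.1882] ((0.4764297306537628, -0.07812254130840302), 0.018995968624949455)
413 [ 0.5456 -0.0819  0.1653] ((0.5456777215003967, -0.0817687064409256), 0.028633493930101395)
```

View pics/t16.png

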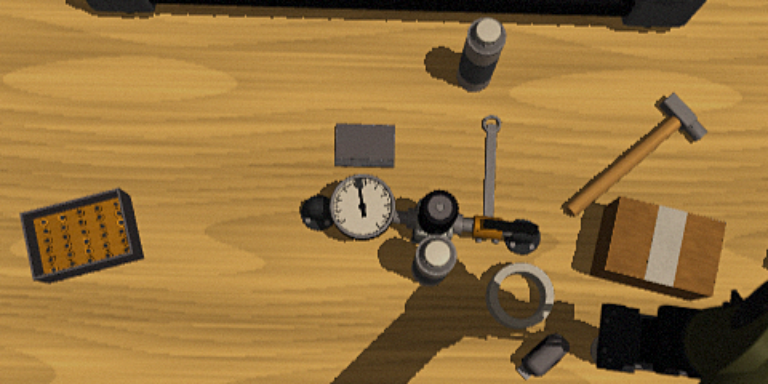

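View pics/r16.png

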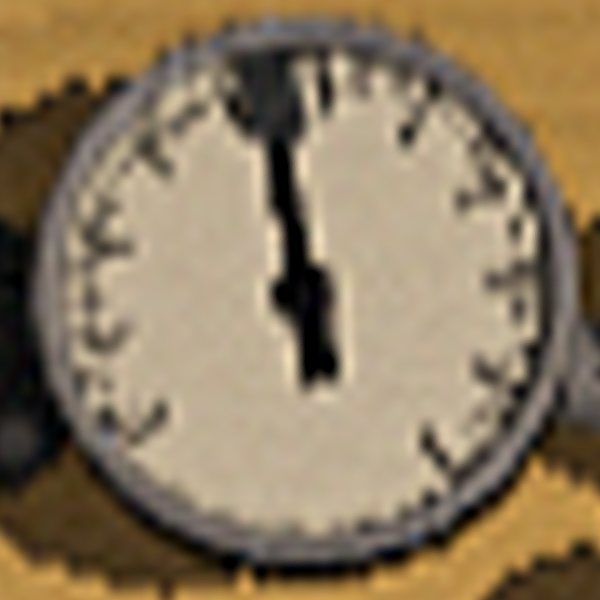

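View pics/s16.png

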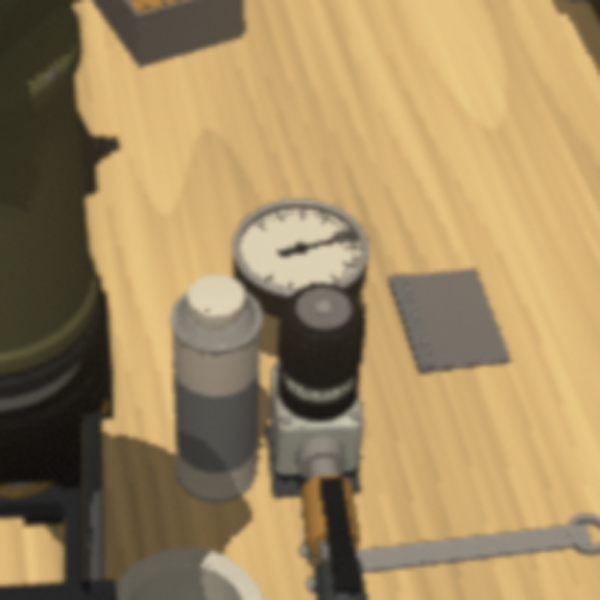

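The can stands upright about 2 mm from its starting place. The knob top is back at 0.165 m, its home height, and the needle lies on the set hand. The bystanders look unmoved and the hand is clear, so I'm handing the job in.

```bash
python3 -c "
from bench import order; print(order.close_job())"
```

```text
the job is handed in; nothing more can be done
None
```

The regulator is set and the job is handed in at about 31.6 s; no verdict was reported.

**What I did:** I stood the can aside in the clear area beside the gauge. I pulled the knob up about 10 mm and turned it 198° clockwise (11 notches) in one grasp. I then pressed it home on the cap screw with closed fingertips, and it slid in without the teeth catching. Last, I put the can back.

**Last checks:**
- **Needle:** it lies on the set hand, within about 1–2° by eye in the flattened dial view.
- **Knob:** its top measures 0.165 m, the same as at the start. It came to a hard stop at about 16 N after about 10.3 mm of travel.
- **Can:** it is upright and released, about 2 mm from its starting place by camera.
- **Bystanders:** they look unmoved by eye; I did not measure them. The hand was clear of everything.

**What disagreed:**
- **Finger height:** the fingertips first touched the cap screw about 27 mm lower, by reported TCP height, than expected. The pictures also showed the hand that much higher than the readings. I felt for contact in 1 mm steps and gripped the can 10 mm deeper for its return.
- **Can position when aside:** the camera and the TCP reading differed by about 3 mm in x.

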